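# Finish the lamp kit and shut its drawer

### The arm

A 6-joint arm with a two-finger parallel gripper is mounted at the origin on the work surface. World frame = base frame: x ahead of the robot, y to its left, z up, the work surface at z = 0. Lengths are in m, angles in rad, forces in N, time in s.
With the tool pointing down it reaches from about 0.375 to 0.975 m from the base axis. Payload 3.8 kg.
Tool frame: the origin (TCP) lies at the centre of the arm's flange, where the gripper is bolted on; the fingertips stand 173 mm ahead of it and the grasp point (between the pads) lies 155 mm ahead of it (bot.tip_reach is the distance from the TCP to the fingertips, in m); z points along the fingers, y is the line along which they close (so a half turn about z gives the same grasp; the last joint's range is limited). The gripper opens to 85 mm and grips with 20 to 120 N. Pads are 22 mm wide; open, the fingers measure 114 mm over their backs; the gripper's body (76 mm by 85 mm) begins 54 mm behind the grasp point. The pads swing forward as they close: fully open they stand 13 mm farther back than shut.
Start: joints at [1.195, 0.264, 1.604, -0, 1.274, -0.037], TCP at [0.224, 0.637, 0.405] pointing down, gripper open.
Joint ranges: [-2.63, 2.63], [-0.94, 2.18], [0.31, 2.57], [-1.31, 4.45], [0, 2.66], [-2.55, 2.55]. Speed limits (rad/s): [2.57, 2.57, 3.14, 3.14, 3.14, 3.14].

### API

Orientations are given as a rotation vector (axis times angle).
In Python, from workcell import bot gives the robot as it stands.
- The arm moves only by the tool drive_tool, never from a script. Its arguments are lists of equal length, an entry for each row: "claw": the finger opening in mm, from 0 to 85.4; "slide": the shift along the world's x, y, z each as a share of 0.5 m, from -1 to 1, a list of three; "yaw": the turn about the world's z as a share of 180 degrees, from -1 to 1. A call has 1 to 8 rows; each row is the pose to reach, as a shift and turn from the pose commanded when the call began, turning the shorter way round; what a row does not reach only later rows make up. A row lasts 1/12 s, in which the tool goes at most 41.7 mm and 7.16 degrees, less where a joint would pass 70% of its speed; a pose out of reach is approached as far as the arm can. A call with a number of a shift or a turn outside -1 to 1 is refused whole. A call with a gripper value outside its range is refused whole. The fingers move at their own pace and stop on an object; "newtons" is the grip in N (left out, the last holds). Time passes only in rows, so rows that repeat a pose let the fingers close. It gives the time, the measured TCP pose, the force, the opening and the grip force at its end, in the units of the state.
- bot.read_state(): the state, without advancing time (a new reading comes with each control period).
- bot.read_camera(name): name is "side" or "top"; returns a dict with "color" (384x512x3 uint8, red, green, blue), "depth" (384x512 float32, m along the optical axis (not along the pixel's ray), 0 where there is no reading), "mtx" (3x3 intrinsics, pixels), "eye" and "rotation" of the camera in the world. Camera axes: x right, y up, looking along -z (the intrinsics and any distortion apply to the point x, -y, -z); pixel columns grow to the right and rows downward; lengths in m; the calibration is good to about 2 mm. A picture is of the moment at which its call begins.
- bot.finish_job(): hands the job in; it is judged then, once.
The state is a dict: "time": time; "q": joint angles; "joint_vel": joint speeds; "joint_torque": joint torques, N m; "tool_pos": TCP position; "tcp_rot": TCP orientation; "wrist_force": force on the tool from outside, world axes, zero at the start; "torque": the same for the moment, N m; "width": opening from 0.0 (shut) to 1.0 (fully open); "grip_force": force on a finger pad.
Only numpy, scipy, OpenCV 4.12 (cv2) and the standard library are available. Lean on these libraries where they do the work, as an engineer would, in place of code of your own. Each camera call takes 0.05 s, during which the arm holds its last target. There are 200 camera calls.

### The job

The top drawer of the kit unit stands open with a bottle left in it: take the bottle out and stand it upright in the free part of the steel tray. Then lay the long LED driver (the longer of the two aluminium boxes) flat on the floor of the compartment that the bottle has left, beside the lens panel, and push the drawer fully home until its catch takes it. Set things down rather than drop them, do not slam the drawer, and leave everything else where it is.

Things in the scene. Friction and masses are not known exactly. Their poses are not given: they have to be found in the camera images.
- unit: fixed kit drawer unit: grey steel cabinet 280 deep (x), 260 wide (y), 174 high, two cream-fronted drawers one above the other. Origin: on the bench, midway across, in the plane of the shut drawers' fronts; +x points from there to its back, z up. The top drawer opens along -x. The top plate is 12 thick, its front edge at x = 15, its underside 162 above the bench.
- unit_drawer0 (a joint): opening of the top drawer in m: 0 is fully home; it starts about 0.16 to 0.20 and grows as the drawer comes out to -x of the unit; stop at 0.21. It slides with about 1.5 N of friction plus 6 N per m/s and stays where left; a sprung catch resists with up to about 9 N from 13 mm to 6 mm (let go there, it springs back), then snaps it home and holds it.
- unit_drawer1 (a joint): opening of the lower drawer in m: 0 is home; it starts home, stiff with about 4 N of friction. Not to be opened.
- drawer_handle (a point): middle of the top drawer's bar handle; moves with the drawer. Horizontal steel bar along the unit's y, 120 long and about 12 thick, its axis 35 in front of the drawer's front panel, 136 above the bench. Same axes as the unit.
- drawer_floor (a point): on the top drawer's floor, at the inside of its front wall, midway across; moves with the drawer. Axes as the unit: the inside runs 235 to +x and 98 to either side. A 6 mm divider along x at y = 0 parts two compartments, each 95 wide. The floor is 97 above the bench; walls and divider rise 55 above it, the front panel 65. Only what is in front of the unit's top plate is open from above.
- bottle: closed white plastic bottle, paper band, grey cap: body 60 across, 150 high in all, shoulder narrowing from 93 up to a 24 neck at 120; the cap, 28 across, is the top 16. About 220 g. Origin: centre of its underside, z up through the cap. It starts upright in one compartment of the open drawer, too tall to go under the top plate.
- lens_panel: white lens panel with clear domes, 110 (x) by 70 (y) by 14 high (17 with domes); origin: centre of its underside. Lies in the other compartment of the drawer, and stays there.
- long_driver: the long LED driver: plain ribbed aluminium box with black ends, 120 (x) by 45 (y) by 34 (z), about 320 g. Origin: centre of its underside. Lies flat on the bench.
- short_driver: the other LED driver, bystander: same make, 70 (x) by 55 (y) by 34 (z). Origin: centre of its underside.
- tray: fixed steel tray, 200 (x) by 110 (y), 30 high outside; walls 5, floor 5 thick. Origin: centre of its underside. A can stands in the half at its -x end, the other half is free.
- can: bystander: bare aluminium can, 56 across, 90 high, standing in the tray. Origin: centre of its underside.
- sleeve: bystander: upright aluminium tube, 72 across, 80 high, on the bench. Origin: centre of its underside.
- cup: bystander: steel cup 72 across, 70 high, standing on the bench in front of the drawer, low enough to clear the top drawer and its handle. Origin: centre of its underside.
- carton: bystander: cardboard carton 80 (x) by 120 (y) by 60 high, standing on top of the unit. Origin: centre of its underside.
Mind the look-alikes: they are no part of the job. Of the things shaped like the tray, the steel one is meant.

How it is judged:
On the way, in this order (a step that is already met when the one before it is completed fails the run):
1. the bottle stands upright in the tray, released (x of bottle in the frame of tray between -0.095 and 0.095 m and y of bottle in the frame of tray between -0.05 and 0.05 m and z of bottle in the frame of tray between -0.002 and 0.015 m and angle between bottle's own z axis and vertical below 0.12 rad and contact force between the fingers and bottle below 1 N and linear speed of bottle below 0.05 m/s), for 0.2 s.
2. the long driver lies flat on the drawer's floor, released (x of long_driver in the frame of drawer_floor between 0 and 0.235 m and y of long_driver in the frame of drawer_floor between -0.098 and 0.098 m and ((angle between long_driver's own z axis and vertical below 0.15 rad and z of long_driver in the frame of drawer_floor between -0.004 and 0.008 m) or (angle between long_driver's own z axis and vertical above 2.99 rad and z of long_driver in the frame of drawer_floor between 0.03 and 0.042 m)) and contact force between the fingers and long_driver below 1 N), for 0.2 s.
At the end, for the whole second after the job is handed in: The top drawer is home (joint under 3 mm), the lower one still shut (under 10 mm); the long driver lies flat (within about 8 degrees) on the drawer's floor, and the lens panel on the floor too; the bottle stands upright (within about 7 degrees), still, inside the tray; all released (all of step 1 and all of step 2 and value of joint unit_drawer0 below 0.003 m and value of joint unit_drawer1 below 0.01 m and x of lens_panel in the frame of drawer_floor between 0 and 0.235 m and y of lens_panel in the frame of drawer_floor between -0.098 and 0.098 m and z of lens_panel in the frame of drawer_floor between -0.004 and 0.008 m); the robot touches nothing.
It fails at once if a bystander (short driver, can, sleeve, cup or carton) is shoved more than 40 mm from its place (distance of any of short_driver, can, sleeve, cup, carton from where it was at the start of the episode above 0.04 m).
It fails at once if the bottle, can, sleeve or cup is tipped over (more than about 35 degrees) (angle between any of bottle, can, sleeve, cup's own z axis and vertical above 0.6 rad).
It fails at once if the bottle or the long driver is dropped (falls free faster than 0.9 m/s) ((linear speed of bottle above 0.9 m/s and contact force between the fingers and bottle below 0.2 N) or (linear speed of long_driver above 0.9 m/s and contact force between the fingers and long_driver below 0.2 N)).
It fails at once if the drawer is slammed (closing faster than 0.7 m/s) (velocity of joint unit_drawer0 below -0.7 m/s).
It fails at once if the lower drawer is pulled out more than 20 mm (value of joint unit_drawer1 above 0.02 m).
It also fails if it takes over 72 s, if anything falls off the work surface, if the arm or the gripper's body presses on something with over 40 N, if the wrist force passes 120 N, or if a joint passes its speed limit or range.

## Working session

There is one attempt and no reset: what is moved stays moved. The work goes in short steps, Python scripts to look and compute and a tool call to move; the robot and the scene stay as the last step left them, time stands still between calls to the robot, and variables do not carry over. Pictures are saved under pics/ and viewed, at most 10 in all, crops included, and the job is handed in when it is done.

Besides the shell and the picture viewer there is one more tool, called as name([rows], argument=value, ...), one row to a line, values as JSON. drive_tool: Moves the arm, as the interface text tells. Shift numbers are shares of 0.5 m and turn numbers shares of 180 degrees, none past 1 either way. Its arguments: {"type":"object","properties":{"claw":{"type":"array","items":{"type":"number"}},"slide":{"type":"array","items":{"type":"array","items":{"type":"number"}}},"yaw":{"type":"array","items":{"type":"number"}},"newtons":{"type":"number"}},"required":["claw","slide","yaw"]}

```bash
mkdir -p pics; ls; cat > h.py <<'E'
import numpy as np, cv2
from workcell import bot
def shot(n):
    c=bot.read_camera(n); np.savez(f'{n}.npz',**c); return c
def load(n): return dict(np.load(f'{n}.npz'))
def pts(c):
    K=c['mtx'];d=c['depth'];v,u=np.mgrid[:d.shape[0],:d.shape[1]]
    x=(u-K[0,2])/K[0,0]*d;y=(v-K[1,2])/K[1,1]*d
    P=np.stack([x,-y,-d],-1)@c['rotation'].T+c['eye'];P[d==0]=np.nan;return P
def save(c,name,crop=None,s=1.5):
    im=c['color'][...,::-1]
    if crop: a,b,e,f=crop; im=im[b:f,a:e]
    cv2.imwrite(f'pics/{name}.png',cv2.resize(im,None,fx=s,fy=s,interpolation=cv2.INTER_CUBIC))
E
python3 - <<'E'
from h import *
for n in('side','top'):
    c=shot(n); save(c,n+'0'); print(n,{k:np.shape(v) for k,v in c.items()},c['mtx'],c['eye'],c['rotation'])
print(bot.read_state())
E
```

```text
pics
side {'color': (384, 512, 3), 'depth': (384, 512), 'mtx': (3, 3), 'eye': (3,), 'rotation': (3,)} [[481.29362285   0.         258.47519219]
 [  0.         481.29362285 192.95262097]
 [  0.           0.           1.        ]] [ 0.16816788 -1.05818732  1.00629316] [ 0.90283355 -0.14087743 -0.24306065]
top {'color': (384, 512, 3), 'depth': (384, 512), 'mtx': (3, 3), 'eye': (3,), 'rotation': (3,)} [[402.88236584   0.         254.05189395]
 [  0.         402.88236584 187.85803106]
 [  0.           0.           1.        ]] [0.2990395  0.01071762 1.25200359] [ 0.10827598 -0.1456612  -1.54333484]
{'time': 0.1, 'q': array([ 1.19515145e+00,  2.64700374e-01,  1.60525706e+00, -3.19055326e-05,
        1.27366991e+00, -3.68898820e-02]), 'joint_vel': array([-0.00233802, -0.00284224, -0.00161439, -0.00011328,  0.00293711,
        0.00123279]), 'joint_torque': array([ 9.72065573e-05, -5.16700530e+01, -3.68592453e+01, -2.36440593e-05,
        6.11861207e-03,  3.55131237e-05]), 'tool_pos': array([0.22419909, 0.6363536 , 0.40346034]), 'tcp_rot': array([-0.52949448, -3.09625573,  0.00313777]), 'wrist_force': array([ 0.08598625, -0.00162765, -0.18506477]), 'torque': array([ 0.02514252, -0.02951481, -0.00954215]), 'grip_force': 0.0, 'width': 1.0028273008053759}
```

```bash
sed -i "s/@c\['rotation'\].T/@cv2.Rodrigues(c['rotation'])[0].T/" h.py
```

```text
(no output)
```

View pics/side0.png

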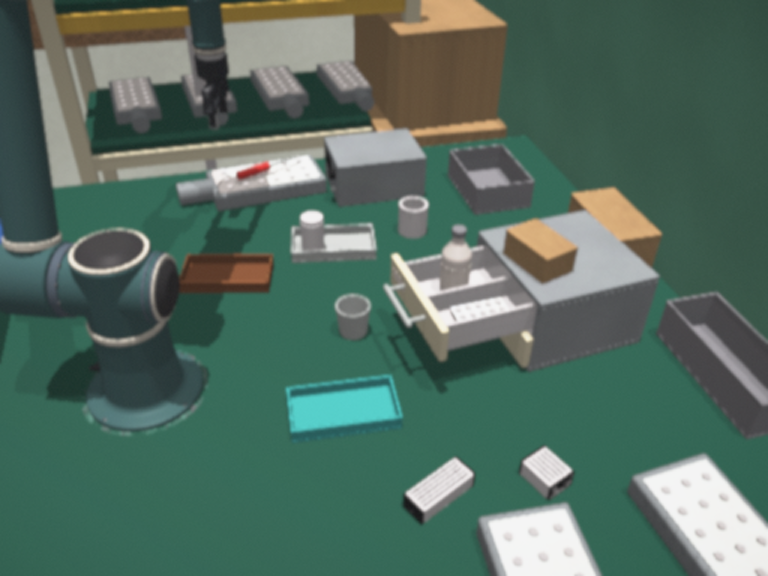

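View pics/top0.png

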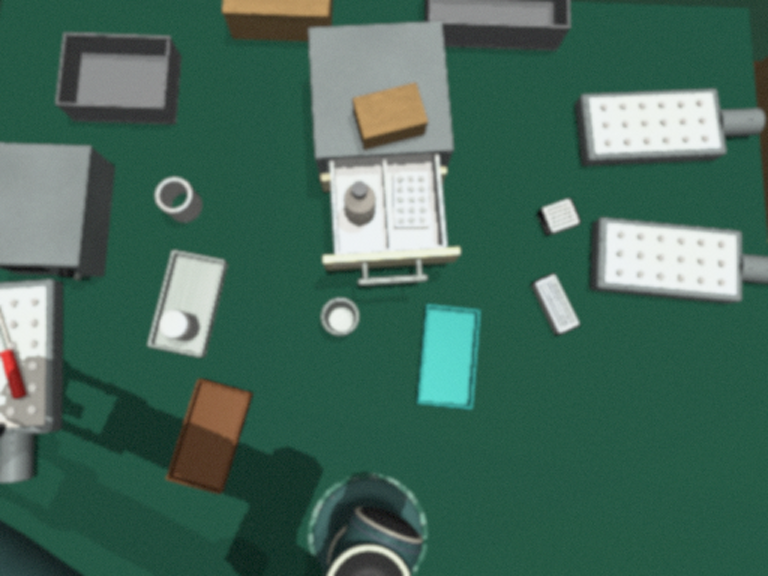

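The side view shows the drawer with the bottle at (457,265) and the lens panel at (482,310). The top view shows the bottle at (360,200). Three things are shaped like the tray in the top view: steel/grey with the can (187,303), teal (448,357) and brown (210,435). The grey one fits because it holds the can. There are two aluminium boxes: (556,304) is elongated, so it is the long driver, and (559,216) is the short one. I'll measure next and confirm with a crop.

```bash
cat > m.py <<'E'
from h import *
def region(c,box,zlo,zhi):
    a,b,e,f=box; P=pts(c)[b:f,a:e].reshape(-1,3); P=P[~np.isnan(P[:,0])]
    return P[(P[:,2]>zlo)&(P[:,2]<zhi)]
def rect(P):
    (cx,cy),(w,h),a=cv2.minAreaRect((P[:,:2]*1000).astype(np.float32))
    if w<h: w,h,a=h,w,a+90
    return np.round([cx,cy,w,h,(a+90)%180-90],1),np.round(np.percentile(P[:,2],[5,50,95])*1000,1)
E
python3 - <<'E'
from m import *
t=load('top');s=load('side')
S=lambda *b:[int(v/1.5) for v in b]
print('bench z',np.nanmedian(pts(t)[220:230,330:350,2]),np.nanmedian(pts(s)[300:330,150:200,2]))
print('long top',rect(region(t,S(520,260,595,345),.025,.05)));print('long side',rect(region(s,S(395,450,485,530),.027,.05)))
print('short top',rect(region(t,S(530,190,590,245),.025,.05)))
print('tray top',rect(region(t,S(135,235,240,370),.015,.04)));print('tray side',rect(region(s,S(280,215,385,270),.015,.04)))
print('trayfloor',rect(region(t,S(175,260,215,300),-.01,.012)))
for n,c,b in(('top',t,S(325,165,385,232)),('side',s,S(430,215,480,300))):
    for lo,hi in((.1,.17),(.17,.19),(.2,.225),(.23,.26)):
        try:P=region(c,b,lo,hi);print('bottle',n,lo,len(P),rect(P))
        except Exception as e:print(n,lo,'none')
print('can',rect(region(t,S(150,300,210,350),.08,.1)))
print('unit top',rect(region(t,S(300,10,460,175),.165,.185)))
print('front panel',rect(region(t,S(315,240,465,270),.155,.175)))
print('handle',rect(region(t,S(350,265,435,290),.12,.15)))
print('lens',rect(region(t,S(388,165,436,235),.105,.13)))
print('floor',rect(region(t,S(338,225,380,245),.085,.103)))
print('sleeve',rect(region(t,S(145,170,205,225),.07,.09)),'cup',rect(region(t,S(310,290,370,345),.06,.08)))
print('carton',rect(region(t,S(340,75,440,150),.2,.26)))
a=load('top')['color'][...,::-1]
A=cv2.resize(a[165:235,340:405],(390,420));B=cv2.resize(a[155:245,90:160],(327,420));C=cv2.resize(a[105:195,210:310],(0,0),fx=4,fy=420/90)
cv2.imwrite('pics/crop1.png',np.hstack([A,B]))
cv2.imwrite('pics/crop2.png',C)
E
```

```text
bench z -0.0006927003925656372 0.0022029528467297776
long top (array([ 465.6, -377.2,  120.3,   47.1,   24.3]), array([29.1, 33.6, 37.6]))
long side (array([ 482.5, -412.5,  131.7,  123.8,  -64.7]), array([30.2, 36.2, 40.1]))
short top (array([ 651.6, -389.6,   73.3,   56.5,  -69.5]), array([28.6, 34. , 37.6]))
tray top (array([449.5, 376.9, 200.4, 113.7, -10.2]), array([16.7, 27.3, 33. ]))
tray side (array([447.4, 380.4, 200.5, 123.6,  -9.3]), array([16. , 26.7, 36.4]))
trayfloor (array([499.7, 372.8,  84.3,  83. ,   2.3]), array([-0.2,  4.1,  8.2]))
bottle top 0.1 307 (array([650.9,  40.2, 143.1, 116. ,   4.8]), array([100.4, 144. , 165.8]))
bottle top 0.17 49 (array([615.1,  27.9,  58. ,  33.8, -81.2]), array([172.2, 182.9, 189.2]))
bottle top 0.2 128 (array([625.2,  29.9,  46.2,  37.6, -85.7]), array([200.8, 207.3, 217.2]))
bottle top 0.23 101 (array([628.4,  28.7,  26.3,  25. , -25.8]), array([235.3, 246. , 249. ]))
bottle side 0.1 800 (array([634.9,  46.8, 194.3, 108.7,  72.2]), array([102.2, 136.9, 162.2]))
bottle side 0.17 123 (array([664.1,  52.7, 146.4,  54.1,  34.3]), arra
[... 242 characters left out ...]
 51.5,  51.5,   5.1]), array([82.9, 93. , 96.8]))
unit top (array([853.6,  -3. , 269.2, 260.5,   5.2]), array([170. , 173.5, 177. ]))
front panel (array([533. , -32.4, 251.7,  20.4, -84.7]), array([156.8, 160.4, 163.8]))
handle (array([498.9, -27.4, 147.3,  37.8, -89.7]), array([134.1, 139.3, 143.4]))
lens (array([655.7, -68.3, 139.7,  82.1,  -4.2]), array([107. , 111.3, 115.9]))
floor (array([582.6,  31.4,  76.8,  37.8, -88.2]), array([ 92.8,  96.4, 100.1]))
sleeve (array([659.1, 403.3,  71.2,  69.5,  47. ]), array([70.7, 77.5, 81.9])) cup (array([423.7,  64.4,  68.4,  68.1,   1.6]), array([61.7, 67.9, 72. ]))
carton (array([780.3, -21.9, 120.7,  82.8, -73. ]), array([210.8, 233.1, 236.5]))
```

View pics/crop1.png

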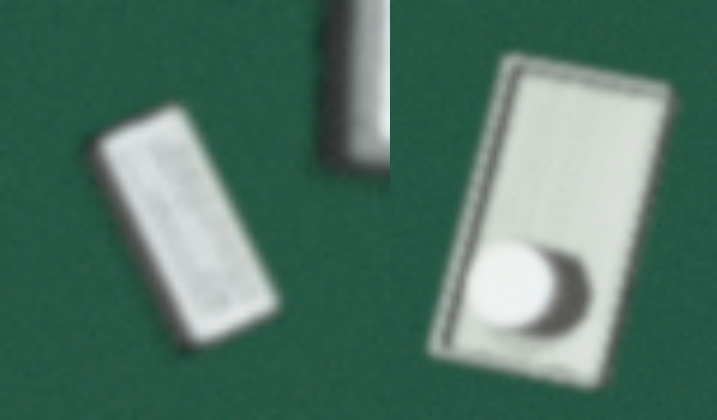

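The crop confirms it. The elongated box on the left, about 120 x 46, is the long driver, and the pale steel tray with the can in it is the right one. The measured sizes and heights match the text. I'll grip the bottle by the cap (cap top about 0.248), because the gripper body would hit the cap if I gripped the bottle's body.

drive_tool([
  [0.36, -0.54, 0.15],
  [0.36, -0.54, 0.15],
  [0.36, -0.54, 0.15],
  [0.36, -0.54, 0.15],
  [0.36, -0.54, 0.15],
  [0.36, -0.54, 0.15],
  [0.36, -0.54, 0.15],
  [0.36, -0.54, 0.15],
], claw=[50, 50, 50, 50, 50, 50, 50, 50], yaw=[0, 0, 0, 0, 0, 0, 0, 0], newtons=30)

```text
time: 0.77
tool_pos: [0.4048, 0.3647, 0.4797]
tcp_rot: [-0.529, -3.096, 0.001]
wrist_force: [1.3, -0.1, 0.4]
width: 0.585
grip_force: 0.0
```

drive_tool([
  [0.36, -0.54, 0.0],
  [0.36, -0.54, 0.0],
  [0.36, -0.54, 0.0],
  [0.36, -0.54, 0.0],
  [0.36, -0.54, 0.0],
  [0.36, -0.54, 0.0],
  [0.36, -0.54, 0.0],
  [0.36, -0.54, 0.0],
], claw=[50, 50, 50, 50, 50, 50, 50, 50], yaw=[0, 0, 0, 0, 0, 0, 0, 0])

```text
time: 1.43
tool_pos: [0.5854, 0.0938, 0.4791]
tcp_rot: [-0.532, -3.096, 0.001]
wrist_force: [-0.4, 0.7, -0.0]
width: 0.584
grip_force: 0.0
```

drive_tool([
  [0.088, -0.134, 0.0],
  [0.088, -0.134, 0.0],
  [0.088, -0.134, 0.0],
  [0.088, -0.134, 0.0],
  [0.088, -0.134, 0.0],
], claw=[50, 50, 50, 50, 50], yaw=[0, 0, 0, 0, 0])

```text
time: 1.85
tool_pos: [0.6281, 0.0296, 0.4789]
tcp_rot: [-0.531, -3.095, -0.001]
wrist_force: [0.2, -0.2, -0.3]
width: 0.588
grip_force: 0.0
```

```bash
python3 - <<'E'
from h import *
s=bot.read_state();print(s['tool_pos'],s['tcp_rot'],s['width'])
c=shot('side');save(c,'side1',(220,60,400,230),3.5)
E
```

```text
[0.6281397  0.02959131 0.47887771] [-5.30621201e-01 -3.09457991e+00 -5.17575402e-04] 0.5883465321557649
```

View pics/side1.png

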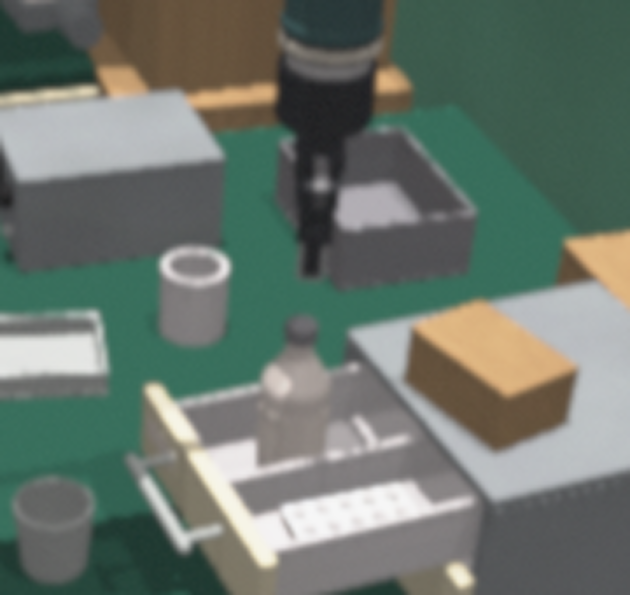

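The gripper (310,260 in the crop) hangs straight above the cap (303,330), so I can descend and grip.

drive_tool([
  [0, 0, -0.05],
  [0, 0, -0.1],
  [0, 0, -0.14],
  [0, 0, -0.172],
  [0, 0, -0.172],
  [0, 0, -0.172],
], claw=[50, 50, 50, 50, 50, 50], yaw=[0, 0, 0, 0, 0, 0])

```text
time: 2.4
tool_pos: [0.6274, 0.0311, 0.3929]
tcp_rot: [-0.526, -3.095, 0.0]
wrist_force: [0.7, -0.1, 0.0]
width: 0.583
grip_force: 0.0
```

drive_tool([
  [0, 0, 0],
  [0, 0, 0],
  [0, 0, 0],
  [0, 0, 0],
  [0, 0, 0],
  [0, 0, 0],
  [0, 0, 0],
  [0, 0, 0],
], claw=[15, 15, 15, 15, 15, 15, 15, 15], yaw=[0, 0, 0, 0, 0, 0, 0, 0], newtons=40)

```text
time: 3.07
tool_pos: [0.629, 0.0298, 0.3961]
tcp_rot: [0.529, 3.093, 0.002]
wrist_force: [-0.5, 2.4, 7.0]
width: 0.315
grip_force: 39.8
```

drive_tool([
  [0, 0, 0.01],
  [0, 0, 0.03],
  [0, 0, 0.06],
  [0, 0, 0.1],
  [0, 0, 0.14],
  [0, 0, 0.17],
  [0, 0, 0.18],
  [0, 0, 0.18],
], claw=[15, 15, 15, 15, 15, 15, 15, 15], yaw=[0, 0, 0, 0, 0, 0, 0, 0])

```text
time: 3.73
tool_pos: [0.6286, 0.0294, 0.4856]
tcp_rot: [0.529, 3.094, 0.0]
wrist_force: [0.6, 0.3, -2.7]
width: 0.313
grip_force: 39.7
```

```bash
python3 - <<'E'
from m import *
s=bot.read_state();print(s['tool_pos'],s['wrist_force'],s['width'])
c=shot('side');save(c,'side2',(250,60,400,230),3.4)
E
```

```text
[0.62855812 0.02943169 0.48558464] [ 0.64161407  0.26095384 -2.73154545] 0.31277321450555373
```

View pics/side2.png

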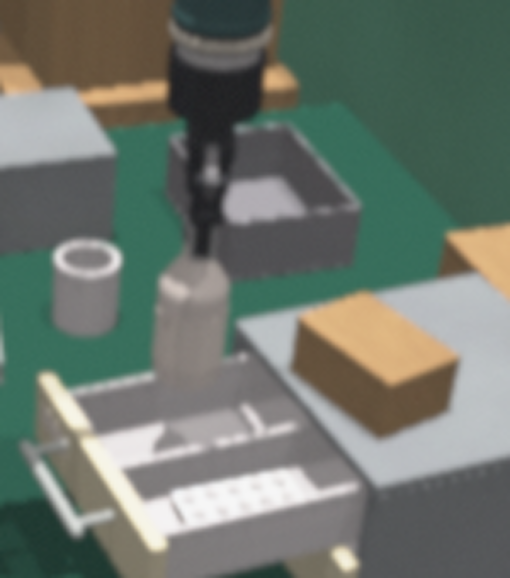

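The bottle is lifted cleanly by its cap and hangs upright. Next is the carry to the tray.

drive_tool([
  [-0.01, 0.026, 0],
  [-0.03, 0.08, 0],
  [-0.055, 0.143, 0],
  [-0.08, 0.208, 0],
  [-0.105, 0.273, 0],
  [-0.13, 0.338, 0],
  [-0.155, 0.403, 0],
  [-0.18, 0.467, 0],
], claw=[15, 15, 15, 15, 15, 15, 15, 15], yaw=[0, 0, 0, 0, 0, 0, 0, 0])

```text
time: 4.45
tool_pos: [0.5366, 0.2649, 0.4815]
tcp_rot: [-0.529, -3.093, 0.003]
wrist_force: [0.4, -0.0, -2.3]
width: 0.307
grip_force: 39.7
```

drive_tool([
  [-0.023, 0.06, 0],
  [-0.046, 0.12, 0],
  [-0.065, 0.17, 0],
  [-0.076, 0.2, 0],
  [-0.082, 0.213, 0],
  [-0.082, 0.213, 0],
  [-0.082, 0.213, 0],
], claw=[15, 15, 15, 15, 15, 15, 15], yaw=[0, 0, 0, 0, 0, 0, 0])

```text
time: 5.03
tool_pos: [0.497, 0.3695, 0.4824]
tcp_rot: [-0.528, -3.096, 0.004]
wrist_force: [-0.1, 0.5, -2.8]
width: 0.315
grip_force: 39.8
```

drive_tool([
  [0, 0, -0.03],
  [0, 0, -0.08],
  [0, 0, -0.14],
  [0, 0, -0.2],
  [0, 0, -0.26],
  [0, 0, -0.3],
  [0, 0, -0.32],
  [0, 0, -0.32],
], claw=[15, 15, 15, 15, 15, 15, 15, 15], yaw=[0, 0, 0, 0, 0, 0, 0, 0])

```text
time: 5.7
tool_pos: [0.4968, 0.3676, 0.3201]
tcp_rot: [-0.531, -3.092, 0.008]
wrist_force: [0.0, 0.3, -2.6]
width: 0.312
grip_force: 39.8
```

```bash
python3 - <<'E'
from m import *
s=bot.read_state();print(s['tool_pos'],s['wrist_force'],s['width'])
c=shot('side');save(c,'side3',(170,50,320,200),3.6)
E
```

```text
[0.49680735 0.3676143  0.32005984] [ 0.02096938  0.29489508 -2.60395608] 0.31178632798693046
```

View pics/side3.png

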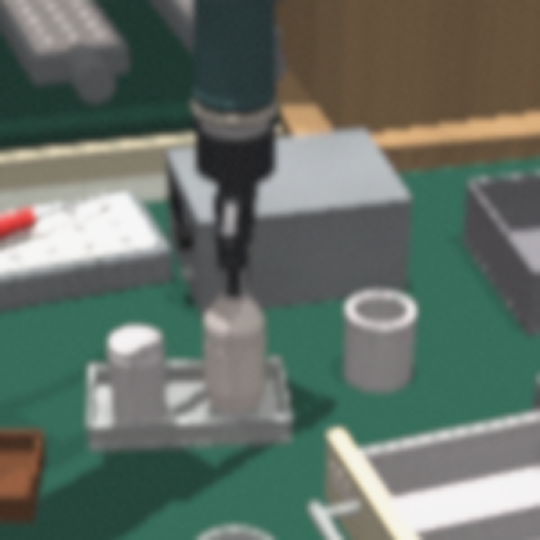

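The bottle hangs upright just over the free half of the tray at (235,400). Now I'll lower it to contact.

drive_tool([
  [0, 0, -0.012],
  [0, 0, -0.024],
  [0, 0, -0.034],
  [0, 0, -0.036],
  [0, 0, -0.036],
], claw=[15, 15, 15, 15, 15], yaw=[0, 0, 0, 0, 0])

```text
time: 6.17
tool_pos: [0.4972, 0.3696, 0.3056]
tcp_rot: [-0.529, -3.096, 0.0]
wrist_force: [0.5, 0.7, -3.3]
width: 0.311
grip_force: 39.8
```

drive_tool([
  [0, 0, -0.003],
  [0, 0, -0.006],
  [0, 0, -0.006],
], claw=[15, 15, 15], yaw=[0, 0, 0])

```text
time: 6.42
tool_pos: [0.4977, 0.3701, 0.304]
tcp_rot: [0.529, 3.095, 0.002]
wrist_force: [-0.9, 0.2, 2.7]
width: 0.307
grip_force: 40.3
```

drive_tool([
  [0, 0, 0],
  [0, 0, 0],
  [0, 0, 0],
  [0, 0, 0],
  [0, 0, 0],
  [0, 0, 0],
], claw=[36, 40, 46, 50, 50, 50], yaw=[0, 0, 0, 0, 0, 0])

```text
time: 6.92
tool_pos: [0.4973, 0.3696, 0.3026]
tcp_rot: [-0.53, -3.097, 0.0]
wrist_force: [0.0, -0.3, 0.7]
width: 0.592
grip_force: 0.0
```

drive_tool([
  [0, 0, 0.02],
  [0, 0, 0.06],
  [0, 0, 0.12],
  [0, 0, 0.2],
  [0, 0, 0.28],
  [0, 0, 0.32],
  [0, 0, 0.32],
  [0, 0, 0.32],
], claw=[50, 50, 50, 50, 50, 50, 50, 50], yaw=[0, 0, 0, 0, 0, 0, 0, 0])

```text
time: 7.58
tool_pos: [0.4976, 0.3698, 0.4658]
tcp_rot: [0.529, 3.093, 0.006]
wrist_force: [0.0, 0.8, -0.3]
width: 0.585
grip_force: 0.0
```

```bash
python3 - <<'E'
from m import *
s=bot.read_state();print(s['tool_pos'],s['wrist_force'],s['width'])
c=shot('side');a=50;P=pts(c)[95:185,210:262].reshape(-1,3);P=P[(P[:,2]>.0)]
for lo,hi in((.035,.06),(.06,.09),(.14,.165)):
    Q=P[(P[:,2]>lo)&(P[:,2]<hi)&(np.hypot(P[:,0]-.497,P[:,1]-.37)<.05)]
    print(lo,len(Q),rect(Q))
t=shot('top')
P=pts(t).reshape(-1,3)
def sel(x0,x1,y0,y1,z0,z1):return P[(P[:,0]>x0)&(P[:,0]<x1)&(P[:,1]>y0)&(P[:,1]<y1)&(P[:,2]>z0)&(P[:,2]<z1)]
a=np.deg2rad(5.2);R=np.array([[np.cos(a),np.sin(a)],[-np.sin(a),np.cos(a)]]);o=np.array([.7067,-.0164])
print('unit',rect(sel(.68,1.05,-.2,.2,.167,.18)))
for nm,q in(('panel',sel(.48,.6,-.2,.14,.156,.17)),('handle',sel(.45,.55,-.2,.14,.125,.15)),('floor',sel(.5,.72,.0,.09,.088,.103)),('walls',sel(.55,.7,-.15,.11,.146,.158))):
    u=(q[:,:2]-o)@R.T*1000; print(nm,len(u),np.percentile(u[:,0],[2,10,50,90,98]).round(1),np.percentile(u[:,1],[2,50,98]).round(1))
L=sel(.38,.55,-.46,-.3,.026,.045);print('long top',rect(L))
P=pts(c).reshape(-1,3);L=sel(.38,.55,-.46,-.3,.029,.045);print('long side',rect(L))
E
```

```text
[0.49757048 0.36979135 0.46583154] [ 0.04457907  0.80335475 -0.31260033] 0.5846164337692553
0.035 97 (array([498.8, 354.2,  76.7,  36.2, -19.6]), array([37.4, 47.1, 58.3]))
0.06 120 (array([490.6, 352.2,  57.8,  31.2, -16.5]), array([63. , 75.7, 87.8]))
0.14 51 (array([494.7, 369. ,  28. ,  25. ,  78.7]), array([144.6, 155.3, 161.8]))
unit (array([852.5,  -3. , 267.6, 260.3,   5.2]), array([170. , 173.5, 177. ]))
panel 495 [-183.9 -182.8 -176.8 -170.7 -169.1] [-121.4   -1.7  120.3]
handle 411 [-223.7 -222.2 -196.9 -183.1 -163. ] [-1.132e+02  1.000e-01  1.122e+02]
floor 1427 [-149.5 -134.6  -64.5    2.2   15.1] [21.9 61.5 97.3]
walls 246 [-165.1 -146.7  -86.8  -23.5   -6.6] [-103.5  -42.   104. ]
long top (array([ 482.1, -414.2,  128.6,  119.9,  -65.8]), array([29. , 33.4, 38.2]))
long side (array([ 481.8, -413.7,  132.4,  122.6,  -66.5]), array([31.9, 36.1, 39.4]))
```

The bottle stands in the tray, released. The drawer's opening is about 0.183. I'll check the long driver from the side view before moving.

```bash
python3 - <<'E'
from m import *
for n in('top','side'):
    P=pts(load(n)).reshape(-1,3);ctr=np.array([.4656,-.3772]);th=np.deg2rad(24.3)
    for _ in range(3):
        d=np.array([np.cos(th),np.sin(th)]);q=P[:,:2]-ctr;a=q@d;b=q@[-d[1],d[0]]
        L=P[(abs(a)<.075)&(abs(b)<.034)&(P[:,2]>.029)&(P[:,2]<.045)]
        r,z=rect(L);ctr=r[:2]/1000;th=np.deg2rad(r[4])
    print(n,len(L),r,z)
E
```

```text
top 556 [ 465.7 -377.7  119.8   47.3   24.6] [30.  33.5 37.9]
side 809 [ 465.  -375.1  122.8   47.2   24.2] [31.9 36.  39.2]
```

drive_tool([
  [0.05, -0.66, 0],
  [0.05, -0.66, 0],
  [0.05, -0.66, 0],
  [0.05, -0.66, 0],
  [0.05, -0.66, 0],
  [0.05, -0.66, 0],
  [0.05, -0.66, 0],
  [0.05, -0.66, 0],
], claw=[70, 70, 70, 70, 70, 70, 70, 70], yaw=[-0.32, -0.32, -0.32, -0.32, -0.32, -0.32, -0.32, -0.32])

```text
time: 8.35
tool_pos: [0.5214, 0.0375, 0.4601]
tcp_rot: [-1.955, -2.455, 0.005]
wrist_force: [1.1, -0.4, -0.4]
width: 0.816
grip_force: 0.0
```

drive_tool([
  [-0.112, -0.828, 0],
  [-0.112, -0.828, 0],
  [-0.112, -0.828, 0],
  [-0.112, -0.828, 0],
  [-0.112, -0.828, 0],
  [-0.112, -0.828, 0],
  [-0.112, -0.828, 0],
  [-0.112, -0.828, 0],
], claw=[70, 70, 70, 70, 70, 70, 70, 70], yaw=[-0.437, -0.437, -0.437, -0.437, -0.437, -0.437, -0.437, -0.437])

```text
time: 9.02
tool_pos: [0.4764, -0.2924, 0.46]
tcp_rot: [-2.892, -1.217, 0.004]
wrist_force: [-0.1, -0.2, 0.8]
width: 0.82
grip_force: 0.0
```

drive_tool([
  [-0.022, -0.168, 0],
  [-0.022, -0.168, 0],
  [-0.022, -0.168, 0],
  [-0.022, -0.168, -0.08],
  [-0.022, -0.168, -0.16],
  [-0.022, -0.168, -0.24],
  [-0.022, -0.168, -0.32],
  [-0.022, -0.168, -0.38],
], claw=[70, 70, 70, 70, 70, 70, 70, 70], yaw=[-0.118, -0.118, -0.118, -0.118, -0.118, -0.118, -0.118, -0.118])

```text
time: 9.68
tool_pos: [0.4644, -0.373, 0.2664]
tcp_rot: [-3.062, -0.671, 0.008]
wrist_force: [-0.2, -0.0, 0.2]
width: 0.818
grip_force: 0.0
```

drive_tool([
  [0, 0, 0],
  [0, 0, 0],
], claw=[70, 70], yaw=[0, 0])

```text
time: 9.85
tool_pos: [0.4651, -0.3734, 0.2688]
tcp_rot: [-3.062, -0.672, 0.008]
wrist_force: [0.5, 0.1, 0.2]
width: 0.815
grip_force: 0.0
```

```bash
python3 - <<'E'
from m import *
for i in range(3):
    c=shot('side'); s=bot.read_state();r=s['tcp_rot'];print(s['tool_pos'].round(4),(2*np.degrees(np.arctan2(r[1],r[0]))-90+180)%360-180)
save(c,'side4',(240,250,400,360),4.5)
E
```

```text
[ 0.4664 -0.3745  0.2719] -65.24469752390195
[ 0.4672 -0.3752  0.2739] -65.24178112565275
[ 0.4676 -0.3755  0.2751] -65.23919314808629
```

View pics/side4.png

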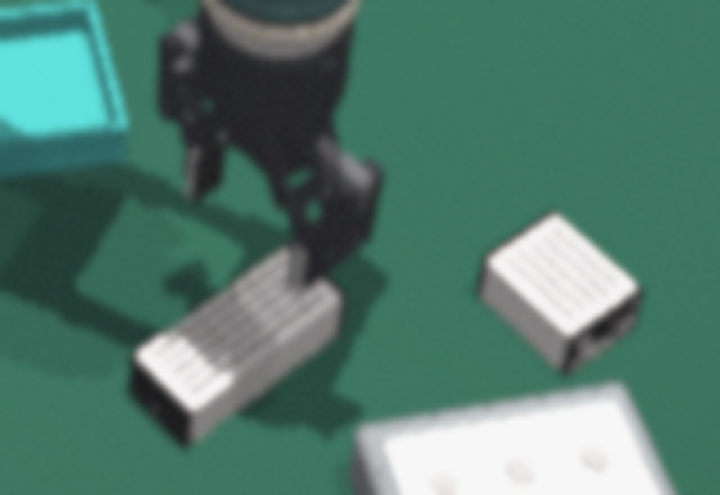

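The fingers straddle the long driver (240,330 in the crop) across its width, aligned with it. The short driver stands apart at (560,290).

drive_tool([
  [-0.004, -0.002, -0.06],
  [-0.004, -0.002, -0.12],
  [-0.004, -0.002, -0.17],
  [-0.004, -0.002, -0.19],
  [-0.004, -0.002, -0.19],
  [-0.004, -0.002, -0.19],
], claw=[70, 70, 70, 70, 70, 70], yaw=[0, 0, 0, 0, 0, 0])

```text
time: 10.5
tool_pos: [0.4655, -0.3763, 0.1794]
tcp_rot: [3.067, 0.673, 0.002]
wrist_force: [0.3, -0.4, -0.1]
width: 0.818
grip_force: 0.0
```

drive_tool([
  [0, 0, 0],
  [0, 0, 0],
  [0, 0, 0],
  [0, 0, 0],
  [0, 0, 0],
  [0, 0, 0],
  [0, 0, 0],
  [0, 0, 0],
], claw=[35, 35, 35, 35, 35, 35, 35, 35], yaw=[0, 0, 0, 0, 0, 0, 0, 0], newtons=60)

```text
time: 11.17
tool_pos: [0.4658, -0.3765, 0.1805]
tcp_rot: [3.065, 0.673, 0.004]
wrist_force: [-0.1, 1.6, 7.5]
width: 0.514
grip_force: 64.7
```

drive_tool([
  [0, 0, 0.01],
  [0, 0, 0.04],
  [0, 0, 0.1],
  [0, 0, 0.17],
  [0, 0, 0.25],
  [0, 0, 0.33],
  [0, 0, 0.4],
  [0, 0, 0.44],
], claw=[35, 35, 35, 35, 35, 35, 35, 35], yaw=[0, 0, 0, 0, 0, 0, 0, 0])

```text
time: 11.83
tool_pos: [0.465, -0.3761, 0.4034]
tcp_rot: [3.063, 0.672, 0.006]
wrist_force: [0.7, -0.5, -3.6]
width: 0.512
grip_force: 63.6
```

drive_tool([
  [0.01, 0.028, 0],
  [0.03, 0.085, 0],
  [0.053, 0.15, 0],
  [0.077, 0.218, 0],
  [0.102, 0.288, 0],
  [0.127, 0.359, 0],
  [0.152, 0.43, 0],
  [0.177, 0.5, 0],
], claw=[35, 35, 35, 35, 35, 35, 35, 35], yaw=[-0.01, -0.03, -0.05, -0.08, -0.109, -0.109, -0.109, -0.109])

```text
time: 12.5
tool_pos: [0.5529, -0.1238, 0.3976]
tcp_rot: [-3.138, -0.14, 0.001]
wrist_force: [0.8, -0.5, -3.4]
width: 0.512
grip_force: 63.4
```

drive_tool([
  [0.025, 0.07, 0],
  [0.05, 0.14, 0],
  [0.073, 0.205, 0],
  [0.09, 0.255, 0],
  [0.102, 0.288, 0],
  [0.107, 0.303, 0],
  [0.107, 0.303, 0],
  [0.107, 0.303, 0],
], claw=[35, 35, 35, 35, 35, 35, 35, 35], yaw=[0, 0, 0, 0, 0, 0, 0, 0])

```text
time: 13.17
tool_pos: [0.6063, 0.0255, 0.3974]
tcp_rot: [3.138, 0.142, -0.002]
wrist_force: [-0.3, -0.8, -3.8]
width: 0.515
grip_force: 63.3
```

```bash
python3 - <<'E'
from m import *
for i in range(3): c=shot('side')
s=bot.read_state();r=s['tcp_rot'];print(s['tool_pos'].round(4),s['wrist_force'],(2*np.degrees(np.arctan2(r[1],r[0]))-90+180)%360-180)
save(c,'side5',(230,80,400,240),3.5)
E
```

```text
[0.6063 0.0244 0.3976] [-1.11163427e-01 -3.20079994e-03 -3.52888722e+00] -84.94930094961923
```

View pics/side5.png

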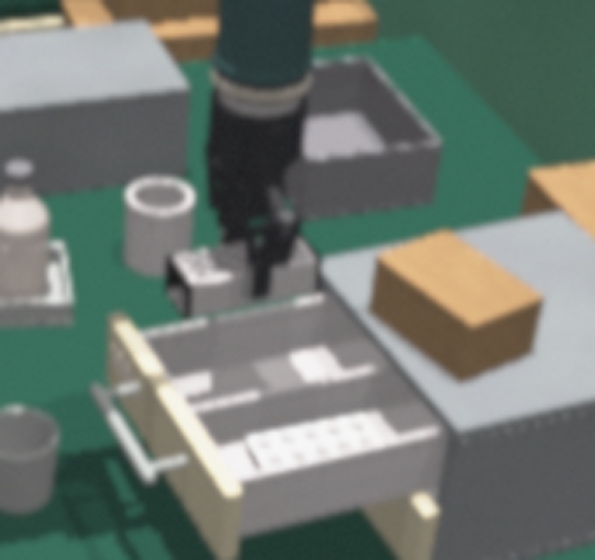

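The driver (240,275) is level, aligned with the drawer and over the empty compartment. I'll lower it.

drive_tool([
  [0.002, 0.002, -0.03],
  [0.002, 0.002, -0.06],
  [0.002, 0.002, -0.1],
  [0.002, 0.002, -0.14],
  [0.002, 0.002, -0.18],
  [0.002, 0.002, -0.21],
  [0.002, 0.002, -0.226],
  [0.002, 0.002, -0.226],
], claw=[35, 35, 35, 35, 35, 35, 35, 35], yaw=[0, 0, 0, 0, 0, 0, 0, 0])

```text
time: 13.98
tool_pos: [0.6064, 0.0257, 0.2822]
tcp_rot: [-3.138, -0.138, 0.007]
wrist_force: [-0.5, 0.0, -4.0]
width: 0.515
grip_force: 63.4
```

drive_tool([
  [0, 0, -0.006],
  [0, 0, -0.008],
  [0, 0, -0.008],
], claw=[35, 35, 35], yaw=[0, 0, 0])

```text
time: 14.23
tool_pos: [0.6082, 0.0266, 0.2818]
tcp_rot: [3.138, 0.14, 0.003]
wrist_force: [-0.7, 0.0, -3.1]
width: 0.514
grip_force: 63.4
```

drive_tool([
  [0, 0, -0.004],
  [0, 0, -0.006],
  [0, 0, -0.006],
], claw=[35, 35, 35], yaw=[0, 0, 0])

```text
time: 14.48
tool_pos: [0.608, 0.0269, 0.2782]
tcp_rot: [3.138, 0.141, 0.002]
wrist_force: [0.1, 0.0, -2.1]
width: 0.513
grip_force: 63.9
```

drive_tool([
  [0, 0, -0.003],
  [0, 0, -0.003],
], claw=[35, 35], yaw=[0, 0])

```text
time: 14.65
tool_pos: [0.6084, 0.0269, 0.278]
tcp_rot: [-3.138, -0.141, -0.004]
wrist_force: [-0.7, -0.5, 3.1]
width: 0.514
grip_force: 65.1
```

drive_tool([
  [0, 0, 0],
  [0, 0, 0],
  [0, 0, 0],
  [0, 0, 0],
  [0, 0, 0],
  [0, 0, 0],
], claw=[48, 51, 54, 54, 54, 54], yaw=[0, 0, 0, 0, 0, 0])

```text
time: 15.15
tool_pos: [0.6087, 0.0251, 0.2779]
tcp_rot: [3.135, 0.141, 0.005]
wrist_force: [-0.4, -7.7, 3.5]
width: 0.633
grip_force: 3.6
```

drive_tool([
  [0, 0, 0.01],
  [0, 0, 0.04],
  [0, 0, 0.08],
  [0, 0, 0.13],
  [0, 0, 0.19],
  [0, 0, 0.25],
  [0, 0, 0.28],
  [0, 0, 0.28],
], claw=[54, 54, 54, 54, 54, 54, 54, 54], yaw=[0, 0, 0, 0, 0, 0, 0, 0])

```text
time: 15.82
tool_pos: [0.609, 0.0271, 0.4224]
tcp_rot: [3.138, 0.141, 0.016]
wrist_force: [0.4, -0.2, 0.1]
width: 0.632
grip_force: 0.0
```

```bash
python3 - <<'E'
from m import *
s=bot.read_state();print(s['tool_pos'],s['wrist_force'],s['width'])
a=np.deg2rad(5.2);R=np.array([[np.cos(a),np.sin(a)],[-np.sin(a),np.cos(a)]]);o=np.array([.7067,-.0164])
for n in('top','side'):
    c=shot(n);P=pts(c).reshape(-1,3);u=(P[:,:2]-o)@R.T
    def f(nm,x0,x1,y0,y1,z0,z1):
        m=(u[:,0]>x0)&(u[:,0]<x1)&(u[:,1]>y0)&(u[:,1]<y1)&(P[:,2]>z0)&(P[:,2]<z1)
        if m.sum()>5:print(n,nm,m.sum(),rect(np.c_[u[m],P[m,2]]))
    f('driver top',-.165,.01,.01,.09,.122,.14)
    f('panel',-.2,-.16,-.13,.13,.156,.17)
    f('handle',-.24,-.205,-.065,.065,.125,.15)
    f('lens',-.16,0,-.09,-.01,.106,.12)
save(load('side'),'side6',(230,80,400,240),3.5)
E
```

```text
[0.60902812 0.0271283  0.42237695] [ 0.42678227 -0.15592045  0.08121613] 0.6318119560287428
top driver top 205 (array([-68.1,  48.1,  43.5,  39.5,  86.9]), array([126.7, 130.3, 133.3]))
top panel 168 (array([-175.8,  -82.5,   84.8,   15.3,   89.7]), array([157.1, 160.4, 163.3]))
top handle 53 (array([-215.1,  -39.1,   45.5,   17.7,  -89.8]), array([135.8, 139.6, 143.6]))
top lens 379 (array([-59.1, -67.5, 108.6,  32.4,  -1.5]), array([107.4, 111.2, 115.7]))
side driver top 402 (array([-91.8,  50.4, 117.2,  51.3,  -1.3]), array([129. , 133.5, 136.4]))
side panel 361 (array([-173.5,    2. ,  254.6,   24.7,  -89.8]), array([157.2, 163.1, 166.7]))
side handle 140 (array([-215.3,    1.2,  125.1,   19.8,  -89.9]), array([137.8, 142.6, 146. ]))
side lens 318 (array([-5.900e+01, -3.250e+01,  1.129e+02,  4.430e+01, -1.000e-01]), array([111. , 114.7, 118.6]))
```

View pics/side6.png

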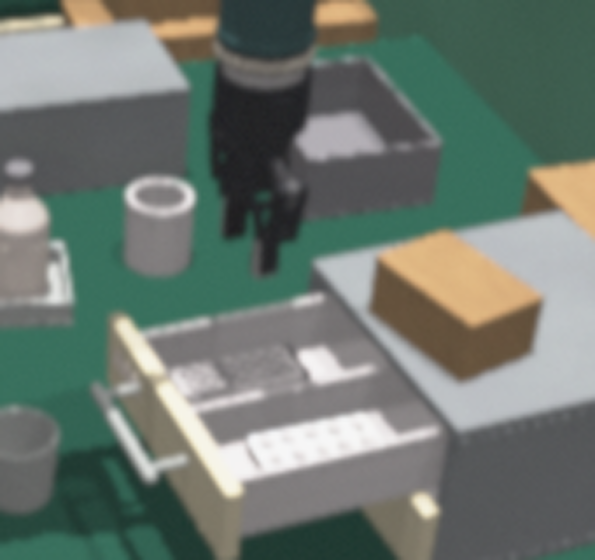

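The driver lies flat on the floor (top z 0.131 = 97+34) in its compartment, released, and the lens panel is in place. Next I go in front of the handle with the fingers shut and push.

drive_tool([
  [-0.06, -0.024, 0],
  [-0.13, -0.05, 0],
  [-0.2, -0.077, 0],
  [-0.27, -0.105, 0],
  [-0.33, -0.128, 0],
  [-0.352, -0.137, 0],
  [-0.352, -0.137, 0],
  [-0.352, -0.137, 0],
], claw=[0, 0, 0, 0, 0, 0, 0, 0], yaw=[0, 0, 0, 0, 0, 0, 0, 0])

```text
time: 16.58
tool_pos: [0.4314, -0.0417, 0.4152]
tcp_rot: [-3.138, -0.139, 0.001]
wrist_force: [0.8, 1.2, -0.4]
width: 0.001
grip_force: 0.0
```

drive_tool([
  [0, 0, -0.06],
  [0, 0, -0.12],
  [0, 0, -0.18],
  [0, 0, -0.23],
  [0, 0, -0.254],
  [0, 0, -0.254],
  [0, 0, -0.254],
], claw=[0, 0, 0, 0, 0, 0, 0], yaw=[0, 0, 0, 0, 0, 0, 0])

```text
time: 17.17
tool_pos: [0.4324, -0.0413, 0.2881]
tcp_rot: [-3.138, -0.142, 0.004]
wrist_force: [-0.8, -0.5, 1.1]
width: 0.001
grip_force: 0.0
```

drive_tool([
  [0.03, 0.003, 0],
  [0.055, 0.005, 0],
  [0.07, 0.006, 0],
  [0.08, 0.007, 0],
  [0.095, 0.009, 0],
  [0.115, 0.01, 0],
  [0.14, 0.013, 0],
  [0.165, 0.015, 0],
], claw=[0, 0, 0, 0, 0, 0, 0, 0], yaw=[0, 0, 0, 0, 0, 0, 0, 0])

```text
time: 17.83
tool_pos: [0.5151, -0.0341, 0.2892]
tcp_rot: [-3.138, -0.14, -0.0]
wrist_force: [-2.6, 0.6, 1.3]
width: 0.001
grip_force: 1.2
```

drive_tool([
  [0.025, 0.002, 0],
  [0.05, 0.004, 0],
  [0.075, 0.007, 0],
  [0.1, 0.009, 0],
  [0.125, 0.011, 0],
  [0.15, 0.014, 0],
  [0.175, 0.016, 0],
  [0.2, 0.018, 0],
], claw=[0, 0, 0, 0, 0, 0, 0, 0], yaw=[0, 0, 0, 0, 0, 0, 0, 0])

```text
time: 18.5
tool_pos: [0.6156, -0.0249, 0.289]
tcp_rot: [-3.138, -0.141, -0.0]
wrist_force: [-2.0, 0.1, 1.2]
width: 0.001
grip_force: 1.2
```

drive_tool([
  [0.018, 0.002, 0],
  [0.032, 0.003, 0],
  [0.044, 0.004, 0],
  [0.052, 0.005, 0],
  [0.06, 0.005, 0],
  [0.066, 0.006, 0],
  [0.072, 0.007, 0],
  [0.074, 0.007, 0],
], claw=[0, 0, 0, 0, 0, 0, 0, 0], yaw=[0, 0, 0, 0, 0, 0, 0, 0])

```text
time: 19.17
tool_pos: [0.6509, -0.0218, 0.289]
tcp_rot: [-3.138, -0.141, 0.002]
wrist_force: [0.3, -0.2, -0.2]
width: 0.003
grip_force: 0.1
```

```bash
cat > d.py <<'E'
from m import *
s=bot.read_state();print(s['tool_pos'],s['wrist_force'])
a=np.deg2rad(5.2);R=np.array([[np.cos(a),np.sin(a)],[-np.sin(a),np.cos(a)]]);o=np.array([.7067,-.0164])
for n in('top','side'):
    c=shot(n);P=pts(c).reshape(-1,3);u=(P[:,:2]-o)@R.T
    m=(u[:,0]>-.1)&(u[:,0]<.03)&(abs(u[:,1])<.13)&(P[:,2]>.13)&(P[:,2]<.168)&(abs(u[:,1])>.075)
    if m.sum()>5: print(n,m.sum(),'panel outer',np.percentile(u[m,0]*1000,[1,5,10,50]).round(1))
E
python3 d.py
```

```text
[ 0.65086162 -0.02176109  0.28898334] [ 0.28021181 -0.16053589 -0.23384832]
top 271 panel outer [-4.9 -4.3 -3.8  1.1]
side 256 panel outer [-3.8 -2.7 -2.2  3.3]
```

drive_tool([
  [0.002, 0, 0],
  [0.004, 0, 0],
  [0.006, 0.001, 0],
  [0.008, 0.001, 0],
  [0.008, 0.001, 0],
  [0.008, 0.001, 0],
], claw=[0, 0, 0, 0, 0, 0], yaw=[0, 0, 0, 0, 0, 0])

```text
time: 19.77
tool_pos: [0.6545, -0.0215, 0.2892]
tcp_rot: [3.138, 0.141, -0.004]
wrist_force: [-5.2, -1.4, 3.3]
width: -0.0
grip_force: 2.5
```

drive_tool([
  [0.002, 0, 0],
  [0.004, 0, 0],
  [0.004, 0, 0],
  [0.004, 0, 0],
], claw=[0, 0, 0, 0], yaw=[0, 0, 0, 0])

```text
time: 20.1
tool_pos: [0.6552, -0.0215, 0.2892]
tcp_rot: [3.138, 0.141, -0.011]
wrist_force: [-10.8, -1.5, 8.2]
width: 0.001
grip_force: 5.4
```

drive_tool([
  [0.003, 0, 0],
  [0.006, 0, 0],
  [0.006, 0, 0],
  [0.006, 0, 0],
], claw=[0, 0, 0, 0], yaw=[0, 0, 0, 0])

```text
time: 20.43
tool_pos: [0.6564, -0.0215, 0.2891]
tcp_rot: [-3.138, -0.141, 0.021]
wrist_force: [-19.8, -1.7, 13.2]
width: -0.003
grip_force: 9.8
```

drive_tool([
  [-0.02, -0.002, 0],
  [-0.06, -0.005, 0],
  [-0.12, -0.011, 0],
  [-0.18, -0.016, 0],
  [-0.2, -0.018, 0.06],
  [-0.2, -0.018, 0.13],
  [-0.2, -0.018, 0.2],
  [-0.2, -0.018, 0.2],
], claw=[0, 0, 0, 0, 0, 0, 0, 0], yaw=[0, 0, 0, 0, 0, 0, 0, 0])

```text
time: 21.1
tool_pos: [0.5624, -0.0304, 0.398]
tcp_rot: [3.137, 0.14, 0.024]
wrist_force: [1.9, 0.1, 1.7]
width: -0.0
grip_force: 0.0
```

```bash
python3 d.py; python3 - <<'E'
from m import *
c=load('side');P=pts(c).reshape(-1,3)
Q=P[(np.hypot(P[:,0]-.497,P[:,1]-.37)<.025)&(P[:,2]>.14)&(P[:,2]<.17)];print('cap',rect(Q))
save(c,'side7',(160,60,460,240),2.6)
E
```

```text
[ 0.56242749 -0.03036625  0.39795011] [1.89055601 0.06797992 1.68163954]
top 185 panel outer [-1.9 -1.3 -0.9  3.7]
side 376 panel outer [-3.6 -2.5 -1.9  2.2]
cap (array([494.2, 368.4,  29.9,  24.7,  76.5]), array([142. , 155.7, 160.6]))
```

View pics/side7.png

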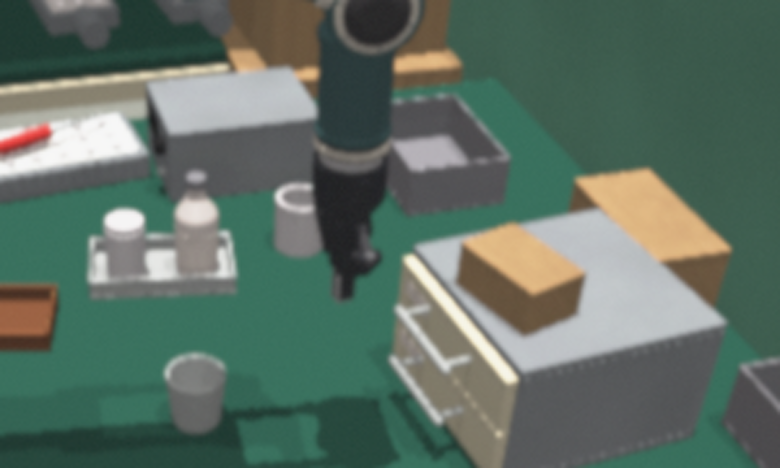

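The drawer is flush with the lower one (handles at 430,340 and 420,390) and stayed home when released. The bottle stands in the tray (197,235) and the arm is clear.

```bash
python3 -c "
from workcell import bot
print(bot.finish_job())"
```

```text
the job is handed in; nothing more can be done
None
```

I've handed in the job, with no verdict shown: the bottle stands upright in the steel tray, the long driver lies flat in its old compartment, and the top drawer is home and held, with everything else left in place.

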